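# Rack the filling nozzles in reverse order

### The arm

A 6-joint arm with a two-finger parallel gripper is mounted at the origin on the work surface. World frame = base frame: x ahead of the robot, y to its left, z up, the work surface at z = 0. Lengths are in m, angles in rad, forces in N, time in s.
With the tool pointing down it reaches from about 0.3 to 0.75 m from the base axis. Payload 8.5 kg.
Tool frame: the origin (TCP) lies on the centre line of the jaws, within the pads' length; the fingertips stand 19 mm ahead of it and the grasp point (between the pads) is the TCP; x points along the fingers, z is the direction in which the jaws open and shut, and the axes are right-handed (so a half turn about x gives the same grasp; the last joint's range is limited). The gripper opens to 85 mm and grips with 20 to 120 N. Pads are 22 mm wide; open, the fingers measure 114 mm over their backs; the gripper's body (76 mm by 85 mm) begins 54 mm behind the grasp point. The pads swing forward as they close: fully open they stand 13 mm farther back than shut.
Start: joints at [-1.42, 0.381, 1.297, -0, 1.464, -0.215], TCP at [0.197, -0.514, 0.25] pointing down, gripper open.
Joint ranges: [-3.11, 3.11], [-0.89, 2.33], [0.22, 2.48], [-1.42, 4.56], [0.17, 2.85], [-2.88, 2.88]. Speed limits (rad/s): [2.39, 2.39, 3.14, 3.14, 3.14, 3.14].

### API

Orientations are given as a 3x3 rotation matrix whose columns are the frame's x, y, z axes.
In Python, from bench import * gives the robot as it stands.
- The arm moves only by the tool drive_tool, never from a script. Its argument "series" is a list of rows, each an object of numbers: "tx", "ty", "tz": the shift along the world's x, y, z in mm; "twist": the turn about the world's z in degrees. A call has 1 to 12 rows; each row shifts and turns the commanded pose from where the row before left it; what a row does not reach is not made up. A row lasts 1/8 s, in which the tool goes at most 62.5 mm and 10.7 degrees, less where a joint would pass 70% of its speed; a pose out of reach is approached as far as the arm can. A call is refused whole if a number of a shift passes 62.5 or a number of a turn 10.7, either way. A call with a gripper value outside its range is refused whole. "grip" is the finger opening in mm, from 0 to 85.4, set as the call begins (left out, the last holds). The fingers move at their own pace and stop on an object; "squeeze" is the grip in N (left out, the last holds). Time passes only in rows, so rows that do not move let the fingers close. It gives the time, the measured TCP pose, the force and the opening at its end, in the units of the state.
- get_state(): the state, without advancing time (a new reading comes with each control period).
- read_camera(name): name is "scene" or "top" or "wrist"; returns a dict with "image" (400x640x3 uint8, blue, green, red), "K" (3x3 intrinsics, pixels), "xyz" and "attitude" of the camera in the world. Camera axes: x right, y down, z forward; pixel columns grow to the right and rows downward; lengths in m; the calibration is good to about 2 mm. A picture is of the moment at which its call begins. There is no depth.
- close_job(): hands the job in, once; it reports no verdict.
The state is a dict: "time_s": time; "joint_positions": joint angles; "joint_velocities": joint speeds; "tau": joint torques, N m; "ee_pos": TCP position; "ee_rot": TCP orientation; "force": force on the tool from outside, world axes, zero at the start; "ft_torque": the same for the moment, N m; "opening": finger opening in m.
Only numpy, scipy, OpenCV 4.12 (cv2) and the standard library are available. Lean on these libraries where they do the work, as an engineer would, in place of code of your own. Each camera call takes 0.05 s, during which the arm holds its last target. There are 200 camera calls.

### The job

The four washed filling nozzles stand in a row in the white wash rack, in the order in which they were used today; move them all to the dark steel storage rack in the reverse order, one to a bay, so that the one at the wash rack's red end comes to the end of the storage rack away from its red end, and so on, the one farthest from red ending next to red. Stand each one upright, flat on the bottom of its bay and let go of; leave the orange sealing ring, the amber jar and the bowl where they are.

Things in the scene. Friction and masses are not known exactly. Their poses are not given: they have to be found in the camera images.
- nozzle_yellow: loose sausage-filling nozzle, 0.14 to 0.28 kg, standing upright: a yellow plastic foot made of a round collar (44 mm diameter, 12 mm high) and a cone from 39 mm diameter at 12 mm up to 16 mm at 40 mm, then a straight steel tube 16 mm in diameter up to the top at 120 mm. Origin: centre of the underside of the collar; z points up along the tube. Yaw means nothing (round)
- nozzle_green: loose sausage-filling nozzle, 0.14 to 0.28 kg, standing upright: a green plastic foot made of a round collar (44 mm diameter, 12 mm high) and a cone from 39 mm diameter at 12 mm up to 21 mm at 40 mm, then a straight steel tube 21 mm in diameter up to the top at 120 mm. Origin: centre of the underside of the collar; z points up along the tube. Yaw means nothing (round)
- nozzle_blue: loose sausage-filling nozzle, 0.14 to 0.28 kg, standing upright: a blue plastic foot made of a round collar (44 mm diameter, 12 mm high) and a cone from 39 mm diameter at 12 mm up to 26 mm at 40 mm, then a straight steel tube 26 mm in diameter up to the top at 120 mm. Origin: centre of the underside of the collar; z points up along the tube. Yaw means nothing (round)
- nozzle_black: loose sausage-filling nozzle, 0.14 to 0.28 kg, standing upright: a black plastic foot made of a round collar (44 mm diameter, 12 mm high) and a cone from 39 mm diameter at 12 mm up to 33 mm at 40 mm, then a straight steel tube 33 mm in diameter up to the top at 120 mm. Origin: centre of the underside of the collar; z points up along the tube. Yaw means nothing (round)
- chip_yellow: yellow marker chip 34 x 18 x 4 mm, fixed on the wash rack's side lip beside the bay in which the yellow nozzle stands at the start; it stays there and records the order of the row. Origin: centre of its underside; at the start the nozzle stands about 50 mm (within 7 mm) from it along the wash rack's -y
- chip_green: green marker chip 34 x 18 x 4 mm, fixed on the wash rack's side lip beside the bay in which the green nozzle stands at the start; it stays there and records the order of the row. Origin: centre of its underside; at the start the nozzle stands about 50 mm (within 7 mm) from it along the wash rack's -y
- chip_blue: blue marker chip 34 x 18 x 4 mm, fixed on the wash rack's side lip beside the bay in which the blue nozzle stands at the start; it stays there and records the order of the row. Origin: centre of its underside; at the start the nozzle stands about 50 mm (within 7 mm) from it along the wash rack's -y
- chip_black: black marker chip 34 x 18 x 4 mm, fixed on the wash rack's side lip beside the bay in which the black nozzle stands at the start; it stays there and records the order of the row. Origin: centre of its underside; at the start the nozzle stands about 50 mm (within 7 mm) from it along the wash rack's -y
- wash_rack: white wash rack, fixed, 289 x 76 mm, 24 mm lip on its +y side with the chips; nozzles start here. Four open square bays in a row along x, 66 x 66 mm inside; centres at x = +106.5, +35.5, -35.5, -106.5 mm, y = 0; bay floor 5 mm above the table; walls 5 mm thick, tops 16 mm high. Red block, 24 mm high, on its far (+x) end. Origin: centre of the tray underside; x along the row to red, z up
- store_rack: dark steel storage rack, fixed, 289 x 76 mm, empty at the start. Four open square bays in a row along x, 66 x 66 mm inside; centres at x = +106.5, +35.5, -35.5, -106.5 mm, y = 0; bay floor 5 mm above the table; walls 5 mm thick, tops 16 mm high. Red block, 24 mm high, on its far (+x) end. Origin: centre of the tray underside; x along the row to red, z up
- seal: bystander: loose orange sealing ring lying flat on the table between the racks, 48 mm outside diameter, 30 mm inside, 10 mm high. Origin: centre of its underside
- spice_jar: bystander: loose amber jar with a white cap, 56 mm diameter, 100 mm high, standing on the table at the left. Origin: centre of its underside
- bowl: bystander: loose steel bowl, 120 mm across the rim, 55 mm high, standing on the table at the right. Origin: centre of its underside

How it is judged:
By the outcome, as a careful person would: the job done as asked, in the order asked, and still so for the second after the job is handed in, with the robot touching nothing.
It also fails if it takes over 120 s, if anything falls off the work surface, if the arm or the gripper's body presses on something with over 40 N, if the wrist force passes 120 N, or if a joint passes its speed limit or range.

## Working session

There is one attempt and no reset: what is moved stays moved. The work goes in short steps, Python scripts to look and compute and a tool call to move; the robot and the scene stay as the last step left them, time stands still between calls to the robot, and variables do not carry over. Pictures are saved under pics/ and viewed, about 12 in all and at most 16, crops included, and the job is handed in when it is done.

Besides the shell and the picture viewer there is one more tool, called after "Emit:" as a command line: name --argument value ..., lists and objects as JSON in quotes. drive_tool: Moves the arm, as the interface text tells. Its arguments: {"type":"object","properties":{"series":{"type":"array"},"grip":{"type":"number"},"squeeze":{"type":"number"}},"required":["series"]}

```bash
ls; mkdir -p pics; python3 - <<'E'
from bench import *
import cv2,numpy as np
for n in("scene","top"):
    r=read_camera(n); cv2.imwrite(f"pics/{n}0.png",r["image"]); np.savez(f"pics/{n}0.npz",**r); print(n,r["K"],r["xyz"],r["attitude"])
s=get_state(); print(s["time_s"],s["ee_pos"],s["ee_rot"],s["opening"],s["force"])
E
```

```text
pics
scene [[409.86353391   0.         321.10701854]
 [  0.         409.86353391 201.57844196]
 [  0.           0.           1.        ]] [ 1.45793457 -0.25134036  0.65817693] [[ 0.24597727  0.52576007 -0.81429204]
 [ 0.96918158 -0.12171079  0.2141811 ]
 [ 0.01349975 -0.84188053 -0.53949507]]
top [[415.45820047   0.         322.72329158]
 [  0.         415.45820047 200.32615761]
 [  0.           0.           1.        ]] [ 0.4144882  -0.0182567   1.03922326] [[ 0.02600665 -0.99348125  0.11098948]
 [-0.99961656 -0.02690064 -0.00656463]
 [ 0.00950752 -0.1107762  -0.9937999 ]]
0.1 [ 0.19667146 -0.513399    0.24978094] [[-2.05948712e-04  9.33846591e-01  3.57673738e-01]
 [ 1.25155953e-03  3.57673706e-01 -9.33845787e-01]
 [-9.99999196e-01  2.55325638e-04 -1.24242704e-03]] 0.08527415049016368 [-0.37644076 -0.47861215 -0.32237918]
```

View pics/top0.png

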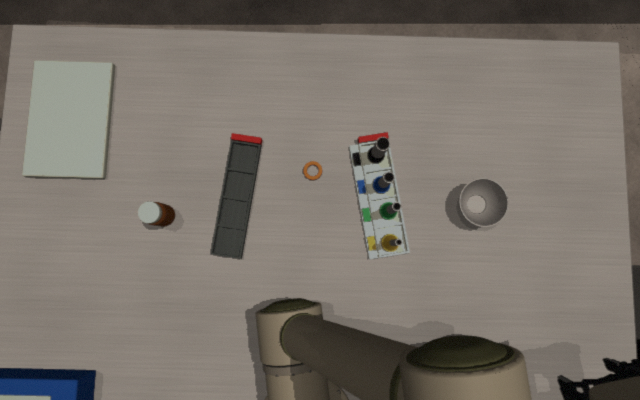

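View pics/scene0.png

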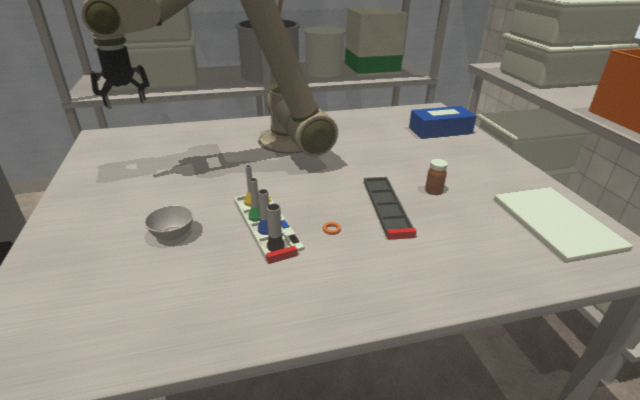

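The wash row from its red (far) end is black (382,145), blue (388,177), green (396,207) and yellow (399,242). Both racks have their red end away from the robot. Next I'll measure the racks and the nozzles.

```bash
cat > h.py <<'E'
import numpy as np,cv2
def ray(r,px,z):
    K,c,R=r["K"],np.array(r["xyz"]),np.array(r["attitude"])
    d=R@np.linalg.inv(K)@np.array([px[0],px[1],1.0]); return (c+d*(z-c[2])/d[2])
def proj(r,P):
    q=r["K"]@(np.array(r["attitude"]).T@(np.array(P)-r["xyz"])); return q[:2]/q[2]
E
python3 - <<'E'
from h import *
r=dict(np.load("pics/top0.npz")); im=r["image"]; hsv=cv2.cvtColor(im,cv2.COLOR_BGR2HSV); H,S,V=cv2.split(hsv)
def blobs(m,a=8):
    n,l,s,c=cv2.connectedComponentsWithStats(m.astype(np.uint8)); return [(c[i],s[i,4],l==i) for i in range(1,n) if s[i,4]>=a]
roi=np.zeros(H.shape,bool); roi[120:270,180:440]=1
red=roi&((H<6)|(H>174))&(S>150)
for c,a,m in blobs(red): print("red",c.round(1),a,ray(r,c,.024).round(4))
for n,lo,hi in(("yellow",18,32),("green",45,85),("blue",100,125)):
    for c,a,m in blobs(roi&(H>=lo)&(H<=hi)&(S>110)): print(n,c.round(1),a,"z17",ray(r,c,.017).round(4))
dark=roi&(V<75)
for c,a,m in blobs(dark,500):
    pts=np.argwhere(m)[:,::-1]; w=np.array([ray(r,p,.014)[:2] for p in pts]); print("dark",a,cv2.minAreaRect((w*1000).astype(np.float32)))
crop=cv2.resize(im[125:265,205:425],None,fx=3.6,fy=3.6,interpolation=cv2.INTER_CUBIC); cv2.imwrite("pics/crop1.png",crop)
E
```

```text
red [371.6 137.1] 148 [ 0.6903 -0.1431  0.024 ]
red [246.2 138.4] 188 [0.6782 0.1699 0.024 ]
yellow [388.3 242.4] 185 z17 [ 0.4292 -0.1884  0.017 ]
yellow [371.4 242.8] 90 z17 [ 0.4272 -0.1469  0.017 ]
green [386.1 211.4] 118 z17 [ 0.5055 -0.1823  0.017 ]
green [366.2 214.3] 76 z17 [ 0.4969 -0.1332  0.017 ]
blue [379.  186.1] 113 z17 [ 0.568  -0.1641  0.017 ]
blue [361.2 186.3] 79 z17 [ 0.5663 -0.1198  0.017 ]
dark 3632 ((529.2257080078125, 189.91876220703125), (78.00242614746094, 290.2917785644531), 82.70138549804688)
```

View pics/crop1.png

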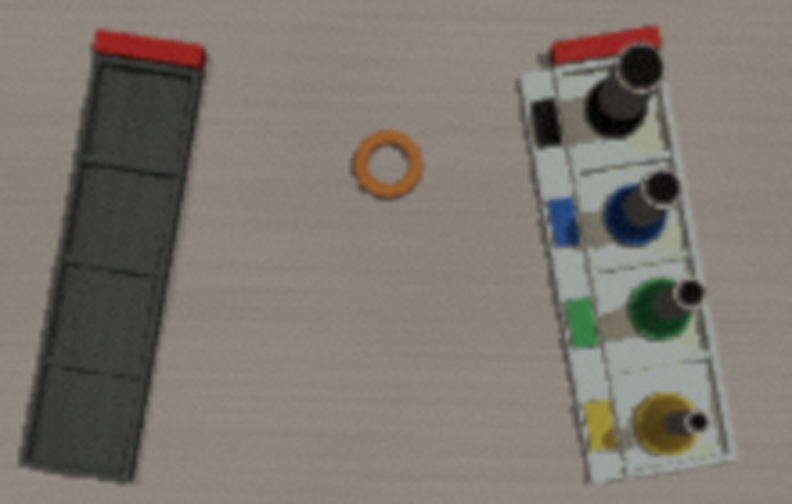

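Crop: the tube tops, in crop pixels, are black (640,66), blue (661,187), green (690,293) and yellow (697,421). The store rack is empty, and its centre measures about (529,190) mm at yaw -7.3°.

```bash
python3 - <<'E'
from h import *
r=dict(np.load("pics/top0.npz"))
for n,t in dict(black=(640,66),blue=(661,187),green=(690,293),yellow=(697,421)).items():
    print(n,ray(r,(t[0]/3.6+205-.36,t[1]/3.6+125-.36),.125)[:2].round(4))
E
```

```text
black [ 0.6501 -0.1553]
blue [ 0.5738 -0.1691]
green [ 0.5083 -0.1875]
yellow [ 0.43   -0.1923]
```

Emit:
drive_tool --series '[{"tx": 60, "ty": 40, "twist": -10.5}, {"tx": 60, "ty": 40, "twist": -10}, {"tx": 60, "ty": 40}, {"tx": 60, "ty": 40}, {"tx": 60, "ty": 40}, {"tx": 50, "ty": 60}, {"ty": 40}, {}]'

```text
schema error: expected keys tx, ty, tz, twist
```

Emit:
drive_tool --series '[{"tx": 50, "ty": 30, "tz": 0, "twist": -10.5}, {"tx": 50, "ty": 35, "tz": 0, "twist": -10}, {"tx": 50, "ty": 35, "tz": 0, "twist": 0}, {"tx": 50, "ty": 35, "tz": 0, "twist": 0}, {"tx": 50, "ty": 35, "tz": 0, "twist": 0}, {"tx": 50, "ty": 35, "tz": 0, "twist": 0}, {"tx": 50, "ty": 45, "tz": 0, "twist": 0}, {"tx": 50, "ty": 50, "tz": 0, "twist": 0}, {"tx": 30, "ty": 40, "tz": 0, "twist": 0}, {"tx": 23, "ty": 18, "tz": 0, "twist": 0}, {"tx": 0, "ty": 0, "tz": 0, "twist": 0}, {"tx": 0, "ty": 0, "tz": 0, "twist": 0}]'

```text
time_s: 1.6
ee_pos: [0.6363, -0.1677, 0.2499]
ee_rot: [[-0.001, 1.0, 0.021], [0.0, 0.021, -1.0], [-1.0, -0.001, -0.0]]
force: [-0.2, 0.2, 0.1]
opening: 0.0855
```

```bash
python3 - <<'E'
from bench import *
import cv2,numpy as np
r=read_camera("wrist"); cv2.imwrite("pics/w1.png",r["image"]); np.savez("pics/w1.npz",**r); print(r["K"],r["xyz"],r["attitude"])
s=get_state(); print(s["time_s"],s["ee_pos"],s["ee_rot"],s["force"])
E
```

```text
[[318.69577575   0.         324.88194107]
 [  0.         318.69577575 199.51828813]
 [  0.           0.           1.        ]] [ 0.71959169 -0.16648453  0.37268945] [[ 2.09475226e-02 -9.46504120e-01 -3.22011105e-01]
 [-9.99780557e-01 -1.98952059e-02 -6.55887743e-03]
 [-1.98472738e-04  3.22077834e-01 -9.46713172e-01]]
1.65 [ 0.63615736 -0.16801171  0.25017982] [[-6.03222033e-04  9.99790599e-01  2.04547113e-02]
 [ 2.77418904e-05  2.04547317e-02 -9.99790780e-01]
 [-9.99999818e-01 -6.02528374e-04 -4.00748261e-05]] [ 0.51689555 -0.32168917  1.05930811]
```

View pics/w1.png

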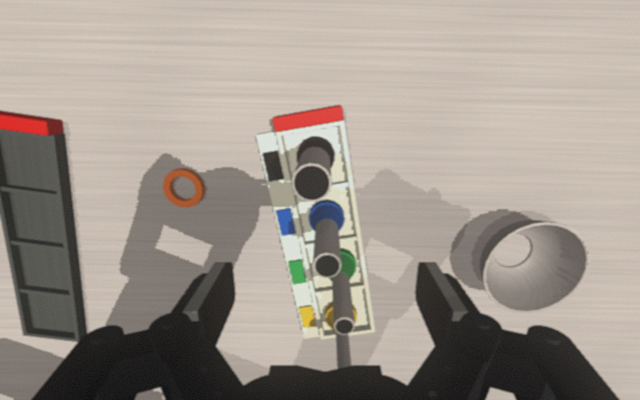

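The wrist view shows the tops of black at (312,181), blue at (327,265) and green at (344,326). Store wall and red block are on the left.

```bash
python3 - <<'E'
from h import *
r=dict(np.load("pics/w1.npz"))
for n,t in dict(black=(312,181),blue=(327,265),green=(344,326)).items(): print(n,ray(r,t,.125)[:2].round(4))
print("store red end corners (top z.016)",ray(r,(61,134),.016)[:2],"bottom right",ray(r,(85,338),.016)[:2])
E
```

```text
black [ 0.6509 -0.1575]
blue [ 0.5743 -0.1713]
green [ 0.509 -0.189]
store red end corners (top z.016) [0.66860411 0.12420115] bottom right [0.38835266 0.15956765]
```

Emit:
drive_tool --series '[{"tx": 14, "ty": 11, "tz": 0, "twist": 0}, {"tx": 0, "ty": 0, "tz": -40, "twist": 0}, {"tx": 0, "ty": 0, "tz": -40, "twist": 0}, {"tx": 0, "ty": 0, "tz": -40, "twist": 0}, {"tx": 0, "ty": 0, "tz": -25, "twist": 0}, {"tx": 0, "ty": 0, "tz": -17, "twist": 0}, {"tx": 0, "ty": 0, "tz": 0, "twist": 0}, {"tx": 0, "ty": 0, "tz": 0, "twist": 0}]'

```text
time_s: 2.65
ee_pos: [0.6512, -0.1567, 0.0896]
ee_rot: [[0.002, 1.0, 0.021], [-0.001, 0.021, -1.0], [-1.0, 0.002, 0.001]]
force: [0.3, -0.7, 0.1]
opening: 0.0853
```

Emit:
drive_tool --series '[{"tx": 0, "ty": 0, "tz": 0, "twist": 0}, {"tx": 0, "ty": 0, "tz": 0, "twist": 0}, {"tx": 0, "ty": 0, "tz": 0, "twist": 0}, {"tx": 0, "ty": 0, "tz": 0, "twist": 0}, {"tx": 0, "ty": 0, "tz": 0, "twist": 0}, {"tx": 0, "ty": 0, "tz": 0, "twist": 0}, {"tx": 0, "ty": 0, "tz": 0, "twist": 0}, {"tx": 0, "ty": 0, "tz": 0, "twist": 0}]' --grip 20 --squeeze 50

```text
time_s: 3.65
ee_pos: [0.651, -0.1563, 0.0888]
ee_rot: [[0.001, 1.0, 0.021], [-0.0, 0.021, -1.0], [-1.0, 0.001, 0.0]]
force: [-0.1, -0.4, 5.8]
opening: 0.0324
```

Emit:
drive_tool --series '[{"tx": 0, "ty": 0, "tz": 10, "twist": 0}, {"tx": 0, "ty": 0, "tz": 25, "twist": 0}, {"tx": 0, "ty": 0, "tz": 40, "twist": 0}, {"tx": 0, "ty": 0, "tz": 40, "twist": 0}, {"tx": 0, "ty": 0, "tz": 25, "twist": 0}, {"tx": 0, "ty": 10, "tz": 0, "twist": 0}, {"tx": -10, "ty": 20, "tz": 0, "twist": 0}, {"tx": -20, "ty": 30, "tz": 0, "twist": 0}, {"tx": -25, "ty": 40, "tz": 0, "twist": 0}, {"tx": -25, "ty": 40, "tz": 0, "twist": 0}, {"tx": -25, "ty": 40, "tz": 0, "twist": 0}, {"tx": -25, "ty": 40, "tz": 0, "twist": 0}]'

```text
time_s: 5.15
ee_pos: [0.5188, 0.0657, 0.2266]
ee_rot: [[-0.003, 1.0, 0.022], [0.001, 0.022, -1.0], [-1.0, -0.003, -0.001]]
force: [0.6, 0.5, -2.4]
opening: 0.0319
```

Emit:
drive_tool --series '[{"tx": -25, "ty": 40, "tz": 0, "twist": 0}, {"tx": -25, "ty": 40, "tz": 0, "twist": 0}, {"tx": -25, "ty": 30, "tz": 0, "twist": 0}, {"tx": -17, "ty": 20, "tz": 0, "twist": 0}, {"tx": -5, "ty": 10, "tz": 0, "twist": 0}, {"tx": 0, "ty": 0, "tz": 0, "twist": 0}, {"tx": 0, "ty": 0, "tz": 0, "twist": 0}]'

```text
time_s: 6.02
ee_pos: [0.4243, 0.2033, 0.2279]
ee_rot: [[-0.0, 1.0, 0.021], [-0.0, 0.021, -1.0], [-1.0, -0.0, 0.0]]
force: [0.5, -0.4, -2.9]
opening: 0.0318
```

```bash
cat > snap.py <<'E'
import sys; from bench import *; from h import *
for c in sys.argv[2:]:
    r=read_camera(c); cv2.imwrite(f"pics/{c}_{sys.argv[1]}.png",r["image"]); np.savez(f"pics/{c}_{sys.argv[1]}.npz",**r)
s=get_state(); print(s["time_s"],s["ee_pos"].round(4),s["force"].round(1),s["opening"])
E
python3 snap.py 2 wrist
```

```text
6.075 [0.4243 0.2032 0.228 ] [ 0.5 -0.2 -2.7] 0.031674499010191495
```

View pics/wrist_2.png

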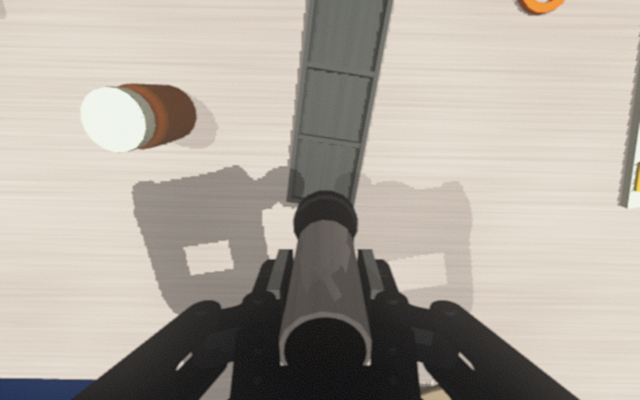

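The wrist view shows black held, its collar at (325,215). The last store divider runs from (300,136) to (364,143), and the near-left corner is at (289,200).

```bash
python3 - <<'E'
from h import *
r=dict(np.load("pics/wrist_2.npz"))
print(ray(r,(332,139.5),.016)[:2].round(4),"exp .4588 .199"); print(ray(r,(289,200),.016)[:2].round(4),"exp .3907 .2460")
print(ray(r,(340,71),.016)[:2].round(4),"exp .5292 .190")
print("tcp col proj z=.145",proj(r,(.4243,.2033,.145)),proj(r,(.4243,.2033,.265)))
E
```

```text
[0.46  0.196] exp .4588 .199
[0.3924 0.2419] exp .3907 .2460
[0.5265 0.1901] exp .5292 .190
tcp col proj z=.145 [324.07787092 217.67233172] [323.31652681 350.75416704]
```

Emit:
drive_tool --series '[{"tx": 0, "ty": -2, "tz": -20, "twist": 0}, {"tx": 0, "ty": 0, "tz": -40, "twist": 0}, {"tx": 0, "ty": 0, "tz": -40, "twist": 0}, {"tx": 0, "ty": 0, "tz": -25, "twist": 0}, {"tx": 0, "ty": 0, "tz": -10, "twist": 0}, {"tx": 0, "ty": 0, "tz": -2, "twist": 0}, {"tx": 0, "ty": 0, "tz": -2, "twist": 0}, {"tx": 0, "ty": 0, "tz": -1, "twist": 0}, {"tx": 0, "ty": 0, "tz": 0, "twist": 0}, {"tx": 0, "ty": 0, "tz": 0, "twist": 0}]'

```text
time_s: 7.32
ee_pos: [0.4241, 0.2018, 0.0887]
ee_rot: [[0.001, 1.0, 0.022], [0.0, 0.022, -1.0], [-1.0, 0.001, -0.0]]
force: [0.1, -0.9, 0.4]
opening: 0.0318
```

Emit:
drive_tool --series '[{"tx": 0, "ty": 0, "tz": 0, "twist": 0}, {"tx": 0, "ty": 0, "tz": 0, "twist": 0}, {"tx": 0, "ty": 0, "tz": 0, "twist": 0}, {"tx": 0, "ty": 0, "tz": 0, "twist": 0}, {"tx": 0, "ty": 0, "tz": 0, "twist": 0}, {"tx": 0, "ty": 0, "tz": 10, "twist": 0}, {"tx": 0, "ty": 0, "tz": 30, "twist": 0}, {"tx": 0, "ty": 0, "tz": 40, "twist": 0}, {"tx": 0, "ty": 0, "tz": 40, "twist": 0}, {"tx": 0, "ty": 0, "tz": 20, "twist": 0}, {"tx": 0, "ty": 0, "tz": 0, "twist": 0}]' --grip 85

```text
time_s: 8.7
ee_pos: [0.4241, 0.2019, 0.2299]
ee_rot: [[0.004, 1.0, 0.022], [0.001, 0.022, -1.0], [-1.0, 0.004, -0.001]]
force: [-0.1, -0.1, -0.2]
opening: 0.0847
```

Emit:
drive_tool --series '[{"tx": 10, "ty": -20, "tz": 0, "twist": 0}, {"tx": 15, "ty": -40, "tz": 0, "twist": 0}, {"tx": 20, "ty": -45, "tz": 0, "twist": 0}, {"tx": 20, "ty": -45, "tz": 0, "twist": 0}, {"tx": 20, "ty": -45, "tz": 0, "twist": 0}, {"tx": 20, "ty": -45, "tz": 0, "twist": 0}, {"tx": 15, "ty": -45, "tz": 0, "twist": 0}, {"tx": 15, "ty": -45, "tz": 0, "twist": 0}, {"tx": 15, "ty": -30, "tz": 0, "twist": 0}, {"tx": 0, "ty": -12, "tz": 0, "twist": 0}, {"tx": 0, "ty": 0, "tz": 0, "twist": 0}, {"tx": 0, "ty": 0, "tz": 0, "twist": 0}]'

```text
time_s: 10.2
ee_pos: [0.5734, -0.1691, 0.2283]
ee_rot: [[-0.0, 1.0, 0.022], [0.0, 0.022, -1.0], [-1.0, -0.0, -0.0]]
force: [-0.4, 0.8, -0.6]
opening: 0.0853
```

```bash
python3 snap.py 3 top wrist; python3 - <<'E'
import cv2,numpy as np
a=cv2.imread("pics/wrist_3.png"); b=cv2.resize(cv2.imread("pics/top_3.png")[110:280,200:440],(640,453),interpolation=cv2.INTER_CUBIC)
cv2.imwrite("pics/c3.png",cv2.resize(np.vstack([a,b]),None,fx=.7,fy=.7))
E
```

```text
10.3 [ 0.5735 -0.1691  0.2285] [ 0.8 -0.2  0.4] 0.08492784161680604
```

View pics/c3.png

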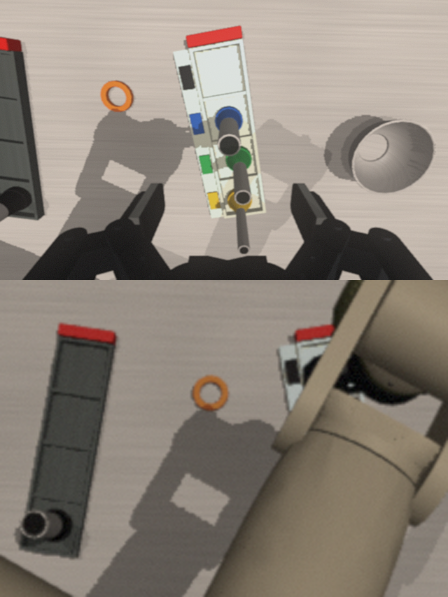

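Black stands upright in the store's near bay, and blue, green and yellow still stand in the wash rack. In full wrist pixels their tops are at about (327,207), (347,283) and (349,356).

```bash
python3 - <<'E'
from h import *
r=dict(np.load("pics/wrist_3.npz"))
for n,t in dict(blue=(327,207),green=(347,283),yellow=(348.6,356)).items(): print(n,ray(r,t,.125)[:2].round(4))
E
```

```text
blue [ 0.574  -0.1711]
green [ 0.5078 -0.1892]
yellow [ 0.4318 -0.194 ]
```

Emit:
drive_tool --series '[{"tx": 0, "ty": -1, "tz": -20, "twist": 0}, {"tx": 0, "ty": 0, "tz": -40, "twist": 0}, {"tx": 0, "ty": 0, "tz": -40, "twist": 0}, {"tx": 0, "ty": 0, "tz": -30, "twist": 0}, {"tx": 0, "ty": 0, "tz": -10, "twist": 0}, {"tx": 0, "ty": 0, "tz": 0, "twist": 0}, {"tx": 0, "ty": 0, "tz": 0, "twist": 0}]'

```text
time_s: 11.18
ee_pos: [0.5744, -0.1713, 0.0898]
ee_rot: [[0.002, 1.0, 0.022], [-0.001, 0.022, -1.0], [-1.0, 0.002, 0.001]]
force: [0.9, 0.3, 0.2]
opening: 0.0852
```

Emit:
drive_tool --series '[{"tx": 0, "ty": 0, "tz": 0, "twist": 0}, {"tx": 0, "ty": 0, "tz": 0, "twist": 0}, {"tx": 0, "ty": 0, "tz": 0, "twist": 0}, {"tx": 0, "ty": 0, "tz": 0, "twist": 0}, {"tx": 0, "ty": 0, "tz": 0, "twist": 0}, {"tx": 0, "ty": 0, "tz": 0, "twist": 0}, {"tx": 0, "ty": 0, "tz": 0, "twist": 0}, {"tx": 0, "ty": 0, "tz": 0, "twist": 0}]' --grip 15

```text
time_s: 12.18
ee_pos: [0.5739, -0.1711, 0.0886]
ee_rot: [[0.0, 1.0, 0.021], [-0.0, 0.021, -1.0], [-1.0, 0.0, 0.0]]
force: [0.1, 2.0, 5.0]
opening: 0.0249
```

Emit:
drive_tool --series '[{"tx": 0, "ty": 0, "tz": 10, "twist": 0}, {"tx": 0, "ty": 0, "tz": 25, "twist": 0}, {"tx": 0, "ty": 0, "tz": 40, "twist": 0}, {"tx": 0, "ty": 0, "tz": 40, "twist": 0}, {"tx": 0, "ty": 0, "tz": 25, "twist": 0}, {"tx": 0, "ty": 10, "tz": 0, "twist": 0}, {"tx": 0, "ty": 20, "tz": 0, "twist": 0}, {"tx": -5, "ty": 35, "tz": 0, "twist": 0}, {"tx": -10, "ty": 40, "tz": 0, "twist": 0}, {"tx": -10, "ty": 40, "tz": 0, "twist": 0}, {"tx": -10, "ty": 40, "tz": 0, "twist": 0}, {"tx": -10, "ty": 40, "tz": 0, "twist": 0}]'

```text
time_s: 13.68
ee_pos: [0.5273, 0.0563, 0.2268]
ee_rot: [[-0.003, 1.0, 0.022], [0.001, 0.022, -1.0], [-1.0, -0.003, -0.001]]
force: [0.3, 0.9, -3.0]
opening: 0.0247
```

Emit:
drive_tool --series '[{"tx": -10, "ty": 40, "tz": 0, "twist": 0}, {"tx": -10, "ty": 40, "tz": 0, "twist": 0}, {"tx": -10, "ty": 34, "tz": 0, "twist": 0}, {"tx": -5, "ty": 20, "tz": 0, "twist": 0}, {"tx": 0, "ty": 5, "tz": 0, "twist": 0}, {"tx": 0, "ty": 0, "tz": 0, "twist": 0}, {"tx": 0, "ty": 0, "tz": 0, "twist": 0}]'

```text
time_s: 14.55
ee_pos: [0.4939, 0.1922, 0.228]
ee_rot: [[-0.001, 1.0, 0.021], [-0.0, 0.021, -1.0], [-1.0, -0.001, 0.0]]
force: [-0.8, -0.1, -2.5]
opening: 0.0247
```

Emit:
drive_tool --series '[{"tx": 0, "ty": 1, "tz": -20, "twist": 0}, {"tx": 0, "ty": 0, "tz": -40, "twist": 0}, {"tx": 0, "ty": 0, "tz": -40, "twist": 0}, {"tx": 0, "ty": 0, "tz": -25, "twist": 0}, {"tx": 0, "ty": 0, "tz": -10, "twist": 0}, {"tx": 0, "ty": 0, "tz": -2, "twist": 0}, {"tx": 0, "ty": 0, "tz": -2, "twist": 0}, {"tx": 0, "ty": 0, "tz": -1, "twist": 0}, {"tx": 0, "ty": 0, "tz": 0, "twist": 0}, {"tx": 0, "ty": 0, "tz": 0, "twist": 0}]'

```text
time_s: 15.8
ee_pos: [0.4939, 0.1938, 0.0886]
ee_rot: [[0.001, 1.0, 0.022], [0.0, 0.022, -1.0], [-1.0, 0.001, -0.0]]
force: [0.2, -0.3, -1.3]
opening: 0.0249
```

Emit:
drive_tool --series '[{"tx": 0, "ty": 0, "tz": -0.5, "twist": 0}, {"tx": 0, "ty": 0, "tz": 0, "twist": 0}, {"tx": 0, "ty": 0, "tz": 0, "twist": 0}]'

```text
time_s: 16.18
ee_pos: [0.494, 0.1939, 0.0885]
ee_rot: [[0.001, 1.0, 0.022], [0.0, 0.022, -1.0], [-1.0, 0.001, -0.0]]
force: [-1.7, 0.2, 4.8]
opening: 0.0248
```

Emit:
drive_tool --series '[{"tx": 0, "ty": 0, "tz": 0, "twist": 0}, {"tx": 0, "ty": 0, "tz": 0, "twist": 0}, {"tx": 0, "ty": 0, "tz": 0, "twist": 0}, {"tx": 0, "ty": 0, "tz": 0, "twist": 0}, {"tx": 0, "ty": 0, "tz": 0, "twist": 0}, {"tx": 0, "ty": 0, "tz": 10.5, "twist": 0}, {"tx": 0, "ty": 0, "tz": 30, "twist": 0}, {"tx": 0, "ty": 0, "tz": 40, "twist": 0}, {"tx": 0, "ty": 0, "tz": 40, "twist": 0}, {"tx": 0, "ty": 0, "tz": 20, "twist": 0}, {"tx": 0, "ty": 0, "tz": 0, "twist": 0}]' --grip 85

```text
time_s: 17.55
ee_pos: [0.4941, 0.1939, 0.2301]
ee_rot: [[0.004, 1.0, 0.022], [0.001, 0.022, -1.0], [-1.0, 0.004, -0.0]]
force: [0.2, -0.7, -0.7]
opening: 0.0853
```

Emit:
drive_tool --series '[{"tx": 2, "ty": -20, "tz": 0, "twist": 0}, {"tx": 2, "ty": -40, "tz": 0, "twist": 0}, {"tx": 2, "ty": -45, "tz": 0, "twist": 0}, {"tx": 2, "ty": -45, "tz": 0, "twist": 0}, {"tx": 2, "ty": -45, "tz": 0, "twist": 0}, {"tx": 2, "ty": -45, "tz": 0, "twist": 0}, {"tx": 2, "ty": -45, "tz": 0, "twist": 0}, {"tx": 0, "ty": -45, "tz": 0, "twist": 0}, {"tx": 0, "ty": -35, "tz": 0, "twist": 0}, {"tx": 0, "ty": -17, "tz": 0, "twist": 0}, {"tx": 0, "ty": 0, "tz": 0, "twist": 0}, {"tx": 0, "ty": 0, "tz": 0, "twist": 0}]'

```text
time_s: 19.05
ee_pos: [0.5077, -0.187, 0.2282]
ee_rot: [[-0.0, 1.0, 0.023], [0.001, 0.023, -1.0], [-1.0, -0.0, -0.001]]
force: [-0.6, 1.1, 0.4]
opening: 0.085
```

```bash
python3 snap.py 4 wrist
```

```text
19.1 [ 0.5078 -0.1869  0.2283] [-0.5 -0.3  0.3] 0.08486954136522891
```

View pics/wrist_4.png

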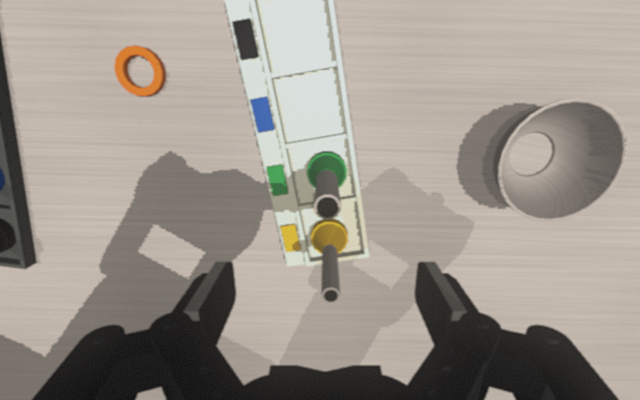

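In the wrist view green's top is at (328,206) and yellow's at (331,295), matching the estimates.

```bash
python3 - <<'E'
from h import *
r=dict(np.load("pics/wrist_4.npz"))
for n,t in dict(g=(328,206),yellow=(331,295)).items(): print(n,ray(r,t,.125)[:2].round(4))
E
```

```text
g [ 0.5091 -0.1897]
yellow [ 0.4303 -0.1943]
```

Emit:
drive_tool --series '[{"tx": 0, "ty": -2, "tz": -20, "twist": 0}, {"tx": 0, "ty": 0, "tz": -40, "twist": 0}, {"tx": 0, "ty": 0, "tz": -40, "twist": 0}, {"tx": 0, "ty": 0, "tz": -30, "twist": 0}, {"tx": 0, "ty": 0, "tz": -10, "twist": 0}, {"tx": 0, "ty": 0, "tz": 0, "twist": 0}, {"tx": 0, "ty": 0, "tz": 0, "twist": 0}]'

```text
time_s: 19.98
ee_pos: [0.5084, -0.1903, 0.0896]
ee_rot: [[0.002, 1.0, 0.022], [-0.001, 0.022, -1.0], [-1.0, 0.002, 0.001]]
force: [-0.2, -0.1, 0.0]
opening: 0.0852
```

Emit:
drive_tool --series '[{"tx": 0, "ty": 0, "tz": 0, "twist": 0}, {"tx": 0, "ty": 0, "tz": 0, "twist": 0}, {"tx": 0, "ty": 0, "tz": 0, "twist": 0}, {"tx": 0, "ty": 0, "tz": 0, "twist": 0}, {"tx": 0, "ty": 0, "tz": 0, "twist": 0}, {"tx": 0, "ty": 0, "tz": 0, "twist": 0}, {"tx": 0, "ty": 0, "tz": 0, "twist": 0}, {"tx": 0, "ty": 0, "tz": 0, "twist": 0}]' --grip 10

```text
time_s: 20.98
ee_pos: [0.5078, -0.1902, 0.0884]
ee_rot: [[0.0, 1.0, 0.021], [-0.0, 0.021, -1.0], [-1.0, 0.0, 0.0]]
force: [-0.5, 1.0, 1.8]
opening: 0.0196
```

Emit:
drive_tool --series '[{"tx": 0, "ty": 0, "tz": 10, "twist": 0}, {"tx": 0, "ty": 0, "tz": 25, "twist": 0}, {"tx": 0, "ty": 0, "tz": 40, "twist": 0}, {"tx": 0, "ty": 0, "tz": 40, "twist": 0}, {"tx": 0, "ty": 0, "tz": 25, "twist": 0}, {"tx": 0, "ty": 10, "tz": 0, "twist": 0}, {"tx": 0, "ty": 20, "tz": 0, "twist": 0}, {"tx": 6, "ty": 35, "tz": 0, "twist": 0}, {"tx": 8, "ty": 40, "tz": 0, "twist": 0}, {"tx": 8, "ty": 40, "tz": 0, "twist": 0}, {"tx": 8, "ty": 40, "tz": 0, "twist": 0}, {"tx": 8, "ty": 40, "tz": 0, "twist": 0}]'

```text
time_s: 22.48
ee_pos: [0.5449, 0.0375, 0.2268]
ee_rot: [[-0.003, 1.0, 0.022], [0.001, 0.022, -1.0], [-1.0, -0.003, -0.001]]
force: [0.1, -0.4, -2.1]
opening: 0.0198
```

Emit:
drive_tool --series '[{"tx": 8, "ty": 40, "tz": 0, "twist": 0}, {"tx": 8, "ty": 40, "tz": 0, "twist": 0}, {"tx": 2, "ty": 40, "tz": 0, "twist": 0}, {"tx": 0, "ty": 22, "tz": 0, "twist": 0}, {"tx": 0, "ty": 8, "tz": 0, "twist": 0}, {"tx": 0, "ty": 0, "tz": 0, "twist": 0}, {"tx": 0, "ty": 0, "tz": 0, "twist": 0}]'

```text
time_s: 23.35
ee_pos: [0.5637, 0.1841, 0.2281]
ee_rot: [[-0.001, 1.0, 0.021], [-0.0, 0.021, -1.0], [-1.0, -0.001, 0.0]]
force: [-0.2, -0.6, -1.3]
opening: 0.02
```

```bash
python3 snap.py 5 wrist
```

```text
23.4 [0.5638 0.184  0.2282] [ 0.3 -0.1 -2.3] 0.019537007887380442
```

View pics/wrist_5.png

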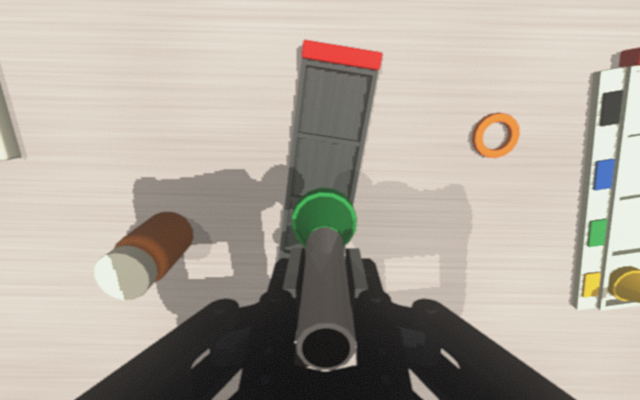

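Green is held upright. The divider ahead of it is at about (332,137), the same relation as with black, so it is lined up over its bay. Lowering now.

Emit:
drive_tool --series '[{"tx": 1, "ty": 0, "tz": -20, "twist": 0}, {"tx": 0, "ty": 0, "tz": -40, "twist": 0}, {"tx": 0, "ty": 0, "tz": -40, "twist": 0}, {"tx": 0, "ty": 0, "tz": -25, "twist": 0}, {"tx": 0, "ty": 0, "tz": -10, "twist": 0}, {"tx": 0, "ty": 0, "tz": -2, "twist": 0}, {"tx": 0, "ty": 0, "tz": -2, "twist": 0}, {"tx": 0, "ty": 0, "tz": -1.5, "twist": 0}, {"tx": 0, "ty": 0, "tz": 0, "twist": 0}, {"tx": 0, "ty": 0, "tz": 0, "twist": 0}]'

```text
time_s: 24.65
ee_pos: [0.5651, 0.1849, 0.0884]
ee_rot: [[0.001, 1.0, 0.022], [0.0, 0.022, -1.0], [-1.0, 0.001, -0.0]]
force: [0.2, 0.6, 1.6]
opening: 0.0201
```

Contact. Release green, then go to yellow at (430.5,-194).

Emit:
drive_tool --series '[{"tx": 0, "ty": 0, "tz": 0, "twist": 0}, {"tx": 0, "ty": 0, "tz": 0, "twist": 0}, {"tx": 0, "ty": 0, "tz": 0, "twist": 0}, {"tx": 0, "ty": 0, "tz": 0, "twist": 0}, {"tx": 0, "ty": 0, "tz": 0, "twist": 0}, {"tx": 0, "ty": 0, "tz": 10.5, "twist": 0}, {"tx": 0, "ty": 0, "tz": 30, "twist": 0}, {"tx": 0, "ty": 0, "tz": 40, "twist": 0}, {"tx": 0, "ty": 0, "tz": 40, "twist": 0}, {"tx": 0, "ty": 0, "tz": 20, "twist": 0}, {"tx": 0, "ty": 0, "tz": 0, "twist": 0}]' --grip 85

```text
time_s: 26.02
ee_pos: [0.5652, 0.1849, 0.2303]
ee_rot: [[0.004, 1.0, 0.022], [0.0, 0.022, -1.0], [-1.0, 0.004, -0.0]]
force: [-0.7, -0.5, -0.8]
opening: 0.0848
```

Emit:
drive_tool --series '[{"tx": -10, "ty": -20, "tz": 0, "twist": 0}, {"tx": -15, "ty": -40, "tz": 0, "twist": 0}, {"tx": -16, "ty": -45, "tz": 0, "twist": 0}, {"tx": -16, "ty": -45, "tz": 0, "twist": 0}, {"tx": -16, "ty": -45, "tz": 0, "twist": 0}, {"tx": -16, "ty": -45, "tz": 0, "twist": 0}, {"tx": -16, "ty": -45, "tz": 0, "twist": 0}, {"tx": -16, "ty": -45, "tz": 0, "twist": 0}, {"tx": -10, "ty": -33, "tz": 0, "twist": 0}, {"tx": -4, "ty": -16, "tz": 0, "twist": 0}, {"tx": 0, "ty": 0, "tz": 0, "twist": 0}, {"tx": 0, "ty": 0, "tz": 0, "twist": 0}]'

```text
time_s: 27.52
ee_pos: [0.43, -0.1931, 0.2281]
ee_rot: [[-0.0, 1.0, 0.022], [0.001, 0.022, -1.0], [-1.0, -0.0, -0.001]]
force: [0.3, 1.3, -0.2]
opening: 0.0851
```

```bash
python3 snap.py 6 wrist
```

```text
27.575 [ 0.43   -0.1931  0.2282] [ 0.2 -0.2  0.1] 0.08475781039069073
```

View pics/wrist_6.png

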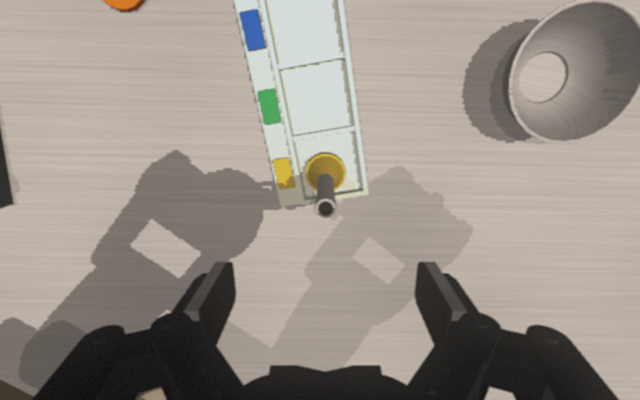

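Yellow's top is at (325,208), about 1 mm off centre.

Emit:
drive_tool --series '[{"tx": 0, "ty": -1, "tz": -20, "twist": 0}, {"tx": 0, "ty": 0, "tz": -40, "twist": 0}, {"tx": 0, "ty": 0, "tz": -40, "twist": 0}, {"tx": 0, "ty": 0, "tz": -30, "twist": 0}, {"tx": 0, "ty": 0, "tz": -10, "twist": 0}, {"tx": 0, "ty": 0, "tz": 0, "twist": 0}, {"tx": 0, "ty": 0, "tz": 0, "twist": 0}]'

```text
time_s: 28.45
ee_pos: [0.4304, -0.1954, 0.0894]
ee_rot: [[0.002, 1.0, 0.022], [-0.001, 0.022, -1.0], [-1.0, 0.002, 0.001]]
force: [-0.5, 0.1, 0.1]
opening: 0.0849
```

Emit:
drive_tool --series '[{"tx": 0, "ty": 0, "tz": 0, "twist": 0}, {"tx": 0, "ty": 0, "tz": 0, "twist": 0}, {"tx": 0, "ty": 0, "tz": 0, "twist": 0}, {"tx": 0, "ty": 0, "tz": 0, "twist": 0}, {"tx": 0, "ty": 0, "tz": 0, "twist": 0}, {"tx": 0, "ty": 0, "tz": 0, "twist": 0}, {"tx": 0, "ty": 0, "tz": 0, "twist": 0}, {"tx": 0, "ty": 0, "tz": 0, "twist": 0}]' --grip 5

```text
time_s: 29.45
ee_pos: [0.4297, -0.1952, 0.0883]
ee_rot: [[-0.0, 1.0, 0.021], [0.0, 0.021, -1.0], [-1.0, -0.0, -0.0]]
force: [-0.6, 0.1, -0.6]
opening: 0.0149
```

Emit:
drive_tool --series '[{"tx": 0, "ty": 0, "tz": 10, "twist": 0}, {"tx": 0, "ty": 0, "tz": 25, "twist": 0}, {"tx": 0, "ty": 0, "tz": 40, "twist": 0}, {"tx": 0, "ty": 0, "tz": 40, "twist": 0}, {"tx": 0, "ty": 0, "tz": 25, "twist": 0}, {"tx": 10, "ty": 10, "tz": 0, "twist": 0}, {"tx": 20, "ty": 20, "tz": 0, "twist": 0}, {"tx": 25, "ty": 35, "tz": 0, "twist": 0}, {"tx": 25, "ty": 40, "tz": 0, "twist": 0}, {"tx": 25, "ty": 40, "tz": 0, "twist": 0}, {"tx": 25, "ty": 40, "tz": 0, "twist": 0}, {"tx": 25, "ty": 40, "tz": 0, "twist": 0}]'

```text
time_s: 30.95
ee_pos: [0.5852, 0.0323, 0.2266]
ee_rot: [[-0.002, 1.0, 0.022], [0.001, 0.022, -1.0], [-1.0, -0.002, -0.001]]
force: [1.4, 0.1, -1.4]
opening: 0.0148
```

Emit:
drive_tool --series '[{"tx": 20, "ty": 40, "tz": 0, "twist": 0}, {"tx": 15, "ty": 40, "tz": 0, "twist": 0}, {"tx": 10, "ty": 36, "tz": 0, "twist": 0}, {"tx": 5, "ty": 20, "tz": 0, "twist": 0}, {"tx": 0, "ty": 10, "tz": 0, "twist": 0}, {"tx": 0, "ty": 0, "tz": 0, "twist": 0}, {"tx": 0, "ty": 0, "tz": 0, "twist": 0}]'

```text
time_s: 31.82
ee_pos: [0.6347, 0.1748, 0.2284]
ee_rot: [[-0.0, 1.0, 0.02], [-0.0, 0.02, -1.0], [-1.0, -0.0, 0.0]]
force: [0.2, 0.0, -2.1]
opening: 0.0145
```

```bash
python3 snap.py 7 wrist
```

```text
31.875 [0.6348 0.1747 0.2285] [-0.1 -0.9 -1.3] 0.014581666970872705
```

View pics/wrist_7.png

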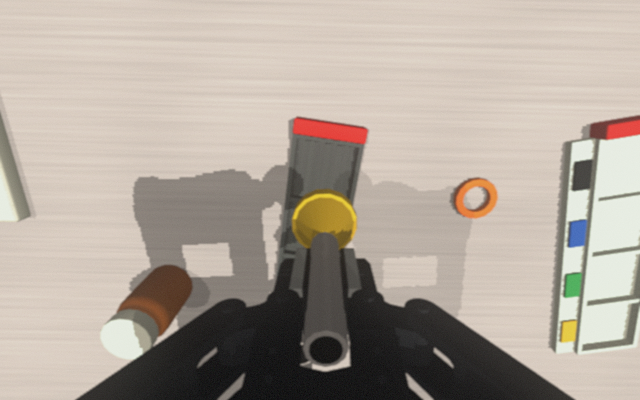

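Yellow is held upright, and the end wall at about (330,139) matches the earlier divider position. Lowering.

Emit:
drive_tool --series '[{"tx": 0, "ty": 0, "tz": -20, "twist": 0}, {"tx": 0, "ty": 0, "tz": -40, "twist": 0}, {"tx": 0, "ty": 0, "tz": -40, "twist": 0}, {"tx": 0, "ty": 0, "tz": -25, "twist": 0}, {"tx": 0, "ty": 0, "tz": -10, "twist": 0}, {"tx": 0, "ty": 0, "tz": -2, "twist": 0}, {"tx": 0, "ty": 0, "tz": -2, "twist": 0}, {"tx": 0, "ty": 0, "tz": -1.5, "twist": 0}, {"tx": 0, "ty": 0, "tz": 0, "twist": 0}, {"tx": 0, "ty": 0, "tz": 0, "twist": 0}]'

```text
time_s: 33.12
ee_pos: [0.635, 0.1758, 0.0883]
ee_rot: [[0.001, 1.0, 0.022], [0.0, 0.022, -1.0], [-1.0, 0.001, -0.0]]
force: [1.2, 0.7, -0.2]
opening: 0.0152
```

Emit:
drive_tool --series '[{"tx": 0, "ty": 0, "tz": -0.5, "twist": 0}, {"tx": 0, "ty": 0, "tz": 0, "twist": 0}, {"tx": 0, "ty": 0, "tz": 0, "twist": 0}]'

```text
time_s: 33.5
ee_pos: [0.6351, 0.1759, 0.0883]
ee_rot: [[0.002, 1.0, 0.022], [0.0, 0.022, -1.0], [-1.0, 0.002, -0.0]]
force: [-0.6, 0.6, 4.7]
opening: 0.0146
```

Emit:
drive_tool --series '[{"tx": 0, "ty": 0, "tz": 0, "twist": 0}, {"tx": 0, "ty": 0, "tz": 0, "twist": 0}, {"tx": 0, "ty": 0, "tz": 0, "twist": 0}, {"tx": 0, "ty": 0, "tz": 0, "twist": 0}, {"tx": 0, "ty": 0, "tz": 0, "twist": 0}, {"tx": 0, "ty": 0, "tz": 10, "twist": 0}, {"tx": 0, "ty": 0, "tz": 30, "twist": 0}, {"tx": 0, "ty": 0, "tz": 40, "twist": 0}, {"tx": 0, "ty": 0, "tz": 40, "twist": 0}, {"tx": 0, "ty": 0, "tz": 20, "twist": 0}, {"tx": 0, "ty": 0, "tz": 0, "twist": 0}]' --grip 85

```text
time_s: 34.88
ee_pos: [0.6352, 0.1759, 0.2295]
ee_rot: [[0.004, 1.0, 0.022], [0.0, 0.022, -1.0], [-1.0, 0.004, -0.0]]
force: [-0.5, -0.4, -0.7]
opening: 0.0848
```

Emit:
drive_tool --series '[{"tx": 0, "ty": -20, "tz": 0, "twist": 0}, {"tx": -10, "ty": -40, "tz": 0, "twist": 0}, {"tx": -16, "ty": -45, "tz": 0, "twist": 0}, {"tx": -16, "ty": -45, "tz": 0, "twist": 0}, {"tx": -16, "ty": -45, "tz": 0, "twist": 0}, {"tx": -16, "ty": -45, "tz": 0, "twist": 0}, {"tx": -16, "ty": -45, "tz": 0, "twist": 0}, {"tx": -16, "ty": -45, "tz": 0, "twist": 0}, {"tx": -10, "ty": -33, "tz": 0, "twist": 0}, {"tx": 0, "ty": -16, "tz": 0, "twist": 0}, {"tx": 0, "ty": 0, "tz": 0, "twist": 0}, {"tx": 0, "ty": 0, "tz": 0, "twist": 0}]'

```text
time_s: 36.38
ee_pos: [0.5189, -0.2023, 0.227]
ee_rot: [[-0.001, 1.0, 0.022], [0.001, 0.022, -1.0], [-1.0, -0.001, -0.001]]
force: [0.4, 0.2, 0.4]
opening: 0.0846
```

```bash
python3 snap.py 8 top scene; python3 - <<'E'
import cv2,numpy as np
f=lambda n,y,x:cv2.resize(cv2.imread(f"pics/{n}_8.png")[y:y+150,x:x+200],(400,300),interpolation=cv2.INTER_CUBIC)
cv2.imwrite("pics/c8.png",np.hstack([f("top",120,130),f("scene",110,300)]))
E
```

```text
36.475 [ 0.519  -0.2021  0.2272] [ 0.3 -0.2 -0.5] 0.08491615267709873
```

View pics/c8.png

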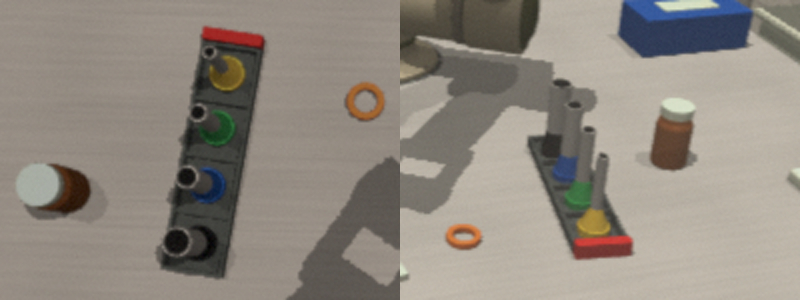

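Both views show yellow (next to red), green, blue and black standing in their own bays. The ring and jar are unmoved, and the gripper is clear.

```bash
python3 -c "
from bench import *
print(close_job())"
```

```text
the job is handed in; nothing more can be done
None
```

All four nozzles are in the storage rack in reverse order. Counting from its red end they are yellow, green, blue, black, one to a bay, and the job is handed in. It took about 36.5 s of the 120 s.

- **Placement:** I lowered each nozzle until the force reading showed its weight taken by the bay floor, then let go. For blue and yellow the first reading was unclear, so I pressed 0.5 mm further and got a clear contact of just under 5 N.
- **Final check:** The last top and scene pictures show all four standing upright, each within its bay. The ring and jar were where they started, and the gripper was open and well clear.
- **Not rechecked:** The bowl was outside the final crops. It stood upright in earlier wrist pictures, and I saw no sign of contact with it.
- **Disagreement:** Rack positions from the top and wrist cameras differed by up to about 4 mm. That is well inside the 11 mm of room around each nozzle.

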